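# Sort out the rung rack and hold out the tenoned rung

### The arm

A 6-joint arm with a two-finger parallel gripper is mounted at the origin on the work surface. World frame = base frame: x ahead of the robot, y to its left, z up, the work surface at z = 0. Lengths are in m, angles in rad, forces in N, time in s.
With the tool pointing down it reaches from about 0.225 to 0.875 m from the base axis. Payload 3.4 kg.
Tool frame: the origin (TCP) lies between the finger pads; the fingertips stand 8 mm ahead of it and the grasp point (between the pads) lies 11 mm behind it; z points along the fingers, y is the line along which they close (so a half turn about z gives the same grasp; the last joint's range is limited). The gripper opens to 85 mm and grips with 20 to 120 N. Pads are 22 mm wide; open, the fingers measure 114 mm over their backs; the gripper's body (76 mm by 85 mm) begins 54 mm behind the grasp point. The pads swing forward as they close: fully open they stand 13 mm farther back than shut.
Start: joints at [-0.121, 0.276, 1.505, -0, 1.361, -0.121], TCP at [0.575, -0, 0.239] pointing down, gripper open.
Joint ranges: [-2.89, 2.89], [-0.75, 2.08], [0.22, 2.7], [-1.18, 4.32], [0.11, 2.71], [-2.7, 2.7]. Speed limits (rad/s): [2.57, 2.57, 3.14, 3.14, 3.14, 3.14].

### API

Orientations are given as a unit quaternion [w, x, y, z].
In Python, from rig import manip, optics, finder gives the robot as it stands.
- The arm moves only by the tool servo_tool, never from a script. Its argument "increments" is a list of rows, each a list of 7 numbers: the shift along the tool's x, y, z in cm, then the turn, a rotation vector about the tool's x, y, z in degrees, then the closure, from -1 (fully open) to 1 (shut). In form: [[x, y, z, rx, ry, rz, gripper], ...]. A call has exactly 5 rows; each row shifts and turns the commanded pose from where the row before left it, along the tool's axes as they then stand; what a row does not reach is not made up. A row lasts 1/10 s, in which the tool goes at most 50 mm and 8.59 degrees, less where a joint would pass 70% of its speed; a pose out of reach is approached as far as the arm can. A call is refused whole if a number of a shift passes 5 or a number of a turn 8.59, either way. A call with a gripper value outside its range is refused whole. The fingers move at their own pace and stop on an object; "squeeze" is the grip in N (left out, the last holds). Time passes only in rows, so rows that do not move let the fingers close, or fill a call up. It gives the time, the measured TCP pose, the force, the opening and the grip force at its end, in the units of the state.
- manip.get_state(): the state, without advancing time (a new reading comes with each control period).
- optics.get_image(name): name is "scene" or "side" or "wrist"; returns the picture (400x640x3 uint8, red, green, blue); there is no depth.
- optics.get_calibration(name): a dict with "fov_y" (degrees; the focal length in pixels is half the picture's height over the tangent of half this angle, whatever the lens; pixels are square), "cx", "cy" (the principal point, pixels), "world_to_cam" (4x4, takes a point from world to camera coordinates). Camera axes: x right, y down, z forward; pixel columns grow to the right and rows downward; lengths in m; the calibration is good to about 2 mm. A picture is of the moment at which its call begins: read the wrist's pose just before it. get_calibration takes no time and is no camera call; for the wrist camera it gives the pose at the moment of the call.
- manip.sign_off(): hands the job in; it is judged then, once.
Trained networks look in the newest picture that a camera, given by its name, has taken for a name from the list of things; names that differ only in an ending like _2 or _b are one class to them, and where a whole thing is asked for, a point or a joint stands for the part that bears it (a point fixed in the world has none). Each returns a list of dicts, best first, with "p" (0 to 1); they miss things now and then, are a little off and sometimes report something else, mostly with a low value. They report only what shows in the picture. A call takes as long as a camera call.
- finder.silhouettes(label, camera): "region" (400x640 bool, what is visible of it) and "box" ([centre column, centre row, width, height] in pixels, round what is visible of it).
- finder.tip_of(label, camera): "at" ([column, row] in pixels: a listed point, or the origin of a listed thing).
The state is a dict: "clock": time; "qpos": joint angles; "qd": joint speeds; "effort": joint torques, N m; "position": TCP position; "ee_rot": TCP orientation; "contact_force": force on the tool from outside, world axes, zero at the start; "moment": the same for the moment, N m; "width": finger opening in m; "gripper_force": force on a finger pad.
Only numpy, scipy, OpenCV 4.12 (cv2) and the standard library are available. Lean on these libraries where they do the work, as an engineer would, in place of code of your own. Each camera call takes 0.05 s, during which the arm holds its last target. There are 200 camera calls.

### The job

Two of the five beech rungs standing in the rack are odd: first take the one that was sawn too short, put it in the offcut tray and let go of it there, setting it down rather than dropping it from a height. Then draw out the one that already has a thin round tenon turned on its top, lean it over from upright by half a right angle or more (up to level, tenon end not below the plain end) so that I can look at its end, and finish still gripping it in the air, the whole rung higher than the tops of the rungs left standing. Leave the three sound rungs in their holes and do not knock over the glue bottle.

Things in the scene. Friction and masses are not known exactly. Their poses are not given: they have to be found in the camera images.
- rung_a: one of the three sound rungs: plain 22 mm diameter beech rung, 145 mm long, standing in a hole of the rack (top 95 mm above the rack's block). Origin: centre of its foot; z runs up the rung.
- rung_b: another of the three sound rungs: plain 22 mm diameter beech rung, 145 mm long, standing in a hole of the rack (top 95 mm above the rack's block). Origin: centre of its foot; z runs up the rung.
- rung_c: the third of the three sound rungs: plain 22 mm diameter beech rung, 145 mm long, standing in a hole of the rack (top 95 mm above the rack's block). Origin: centre of its foot; z runs up the rung.
- short: the short rung: plain 22 mm diameter beech rung, only 118 mm long, standing in a hole of the rack (its top 68 mm above the block, 27 mm lower than the sound ones). Mass about 36 g. Origin: centre of its foot; z runs up the rung.
- short_mid (a point): middle of the short rung, on its axis, 59 mm from its foot.
- tenoned: the tenoned rung: 22 mm diameter for its lower 95 mm, then a square shoulder and a round tenon of 14 mm diameter and 50 mm length at the top; 145 mm overall, standing in a hole of the rack. Mass about 36 g. Origin: centre of its foot; z runs up the rung to the tenon's end.
- tenoned_foot (a point): centre of the tenoned rung's foot (plain end).
- tenoned_top (a point): end of the tenoned rung's tenon, 145 mm from the foot.
- rack: fixed wooden rack block on the bench, 66 mm (x) by 300 mm (y), 60 mm high, with a plywood cheek 12 mm thick, 76 mm wide and 70 mm high at either end (324 mm overall). Five blind holes in a row along its y axis at y = -120, -60, 0, 60, 120 mm, each about 24.5 mm across and 50 mm deep (floor 10 mm above the bench); one rung stands loosely in each, in any order. Origin: centre of its underside; z up.
- tray: fixed plywood offcut tray without a lid, 240 mm (x) by 200 mm (y) outside, 45 mm high, walls and floor about 6 mm thick. Origin: centre of its underside; z up. Two wood offcuts up to 60 mm long and 18 mm thick lie by opposite corners: centres near (85, 60) and (-90, -50) mm.
- glue: upright white glue bottle, 56 mm diameter, 135 mm tall, loose, on the bench beyond the rack. Origin: centre of its underside; z is its axis.

How it is judged:
By the outcome, as a careful person would: the job done as asked, in the order asked, and still so for the second after the job is handed in, while the arm keeps its last pose, push and grip.
It also fails if it takes over 61 s, if anything falls off the work surface, if the arm or the gripper's body presses on something with over 40 N, if the wrist force passes 120 N, or if a joint passes its speed limit or range.

## Working session

There is one attempt and no reset: what is moved stays moved. The work goes in short steps, Python scripts to look and compute and a tool call to move; the robot and the scene stay as the last step left them, time stands still between calls to the robot, and variables do not carry over. Pictures are saved under pics/ and viewed, at most 10 in all, crops included, and the job is handed in when it is done.

Besides the shell and the picture viewer there is one more tool, called after ">>>" as name(argument=value, ...), one argument or row to a line, values as JSON. servo_tool: Moves the arm, as the interface text tells. Its arguments: {"type":"object","properties":{"increments":{"type":"array","items":{"type":"array","items":{"type":"number"}}},"squeeze":{"type":"number"}},"required":["increments"]}

```bash
mkdir -p pics; ls
cat > h.py <<'E'
import numpy as np, cv2
from rig import manip, optics, finder
def cal(n):
    c=optics.get_calibration(n); f=200/np.tan(np.radians(c['fov_y'])/2); return f,c['cx'],c['cy'],np.array(c['world_to_cam'])
def snap(n,name):
    im=np.array(optics.get_image(n)); cv2.imwrite(f'pics/{name}.png',im[:,:,::-1]); return im
def onplane(c,px,z):
    f,cx,cy,T=c; d=T[:3,:3].T@np.array([(px[0]-cx)/f,(px[1]-cy)/f,1]); o=-T[:3,:3].T@T[:3,3]
    return o+d*(z-o[2])/d[2]
def proj(c,p):
    f,cx,cy,T=c; q=T[:3,:3]@np.array(p)+T[:3,3]; return [round(cx+f*q[0]/q[2],1),round(cy+f*q[1]/q[2],1)]
E
python3 - <<'E'
from h import *
for n in ['scene','side']:
    snap(n,n+'0'); c=cal(n); print(n,-c[3][:3,:3].T@c[3][:3,3],c[0])
    for l,z in [('rack',0),('tray',0),('glue',0),('short',.01),('tenoned',.01),('tenoned_top',.155),('short_mid',.069),('rung_a',.01)]:
        for r in finder.tip_of(l,n)[:3]: print(l,round(r['p'],2),np.round(r['at'],0),np.round(onplane(c,r['at'],z),3))
print(manip.get_state()['clock'])
a=cv2.imread('pics/scene0.png');b=cv2.imread('pics/side0.png');cv2.imwrite('pics/both.png',cv2.resize(np.vstack([a,b]),(480,600)))
E
```

```text
pics
scene [ 1.11240053 -0.4237416   0.77503508] 458.28470845946424
rack 0.91 [221. 256.] [ 0.492 -0.16   0.   ]
tray 0.8 [369. 162.] [0.492 0.309 0.   ]
glue 0.74 [372. 274.] [0.75  0.046 0.   ]
glue 0.71 [168. 268.] [ 0.443 -0.261  0.   ]
short 0.72 [272. 232.] [ 0.523 -0.041  0.01 ]
tenoned 0.85 [221. 251.] [ 0.491 -0.156  0.01 ]
tenoned_top 0.74 [211. 201.] [ 0.486 -0.149  0.155]
short_mid 0.7 [271. 216.] [ 0.529 -0.042  0.069]
rung_a 0.96 [194. 260.] [ 0.473 -0.213  0.01 ]
rung_a 0.63 [248. 241.] [ 0.506 -0.097  0.01 ]
rung_a 0.59 [163. 269.] [ 0.447 -0.273  0.01 ]
side [ 0.20866959 -0.44430747  0.83369776] 393.47151815598966
rack 0.63 [334. 299.] [ 0.492 -0.154  0.   ]
tray 0.72 [222. 187.] [0.486 0.313 0.   ]
glue 0.64 [352. 196.] [0.74  0.041 0.   ]
short 0.79 [313. 255.] [ 0.529 -0.037  0.01 ]
tenoned 0.71 [333. 300.] [ 0.486 -0.157  0.01 ]
tenoned_top 0.79 [334. 263.] [ 0.492 -0.15   0.155]
short_mid 0.72 [357. 349.] [ 0.433 -0.284  0.069]
short_mid 0.5 [311. 241.] [ 0.528 -0.033  0.069]
rung_a 0.91 [343. 321.] [ 0.469 -0.208  0.01 ]
rung_a 0.85 [322. 276.] [ 0.508 -0.097  0.01 ]
rung_a 0.75 [357. 347.] [ 0.452 -0.269  0.01 ]
0.9
```

View pics/both.png

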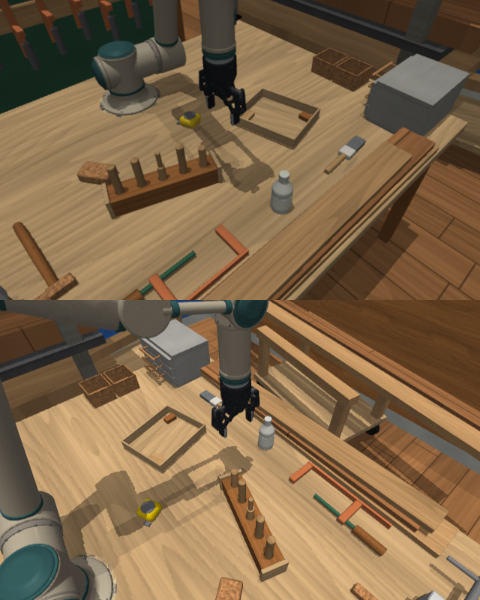

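View pics/side0.png

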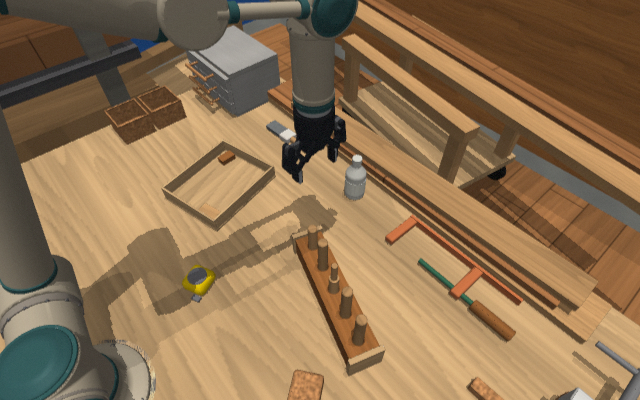

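Side view: the rack runs from (313,235) to (365,360). The short rung is in the end hole nearest the glue (313,240), and the tenoned rung is in the middle hole (334,275). The glue bottle is at (355,180), well clear.

Run:
```python
from h import *
s=manip.get_state(); print(s)
from scipy.spatial.transform import Rotation as R
print(R.from_quat(np.array(s['ee_rot'])[[1,2,3,0]]).as_matrix().round(2))
c=cal('wrist');print(c[3].round(3))
c=cal('side'); 
for p in [(163,188),(222,142),(274,178),(214,225)]: print(onplane(c,p,.045).round(3))
```

```text
{'clock': 0.9, 'qpos': array([-1.21022741e-01,  2.75827089e-01,  1.50487697e+00, -8.99286195e-06,
        1.36070799e+00, -1.20980105e-01]), 'qd': array([-6.00520597e-04, -7.13241507e-05, -9.37476185e-04, -9.38347848e-04,
        1.02094836e-03, -1.18618955e-03]), 'effort': array([-1.97197928e-04, -4.16646910e+01, -2.46103442e+01,  1.19215673e-05,
        2.18059290e-04,  2.38229596e-06]), 'position': array([ 5.75032949e-01, -2.56308447e-05,  2.39378825e-01]), 'ee_rot': array([7.38052457e-05, 7.07121189e-01, 7.07092367e-01, 5.22165452e-05]), 'contact_force': array([-0.54962809,  0.5456474 , -0.31322542]), 'moment': array([-0.01386646, -0.03246497,  0.0046395 ]), 'gripper_force': 0.0, 'width': 0.08521849258881903}
[[ 0.  1.  0.]
 [ 1. -0. -0.]
 [-0.  0. -1.]]
[[ 1.     0.     0.001 -0.574]
 [-0.    -0.953  0.302 -0.04 ]
 [ 0.001 -0.302 -0.953  0.378]
 [ 0.     0.     0.     1.   ]]
[0.349 0.375 0.045]
[0.568 0.428 0.045]
[0.596 0.205 0.045]
[0.387 0.175 0.045]
```

>>> servo_tool(
  increments=[
    [-2,-2.4,1,0,0,0,-1],
    [-2.1,-2.5,1,0,0,0,-1],
    [0,0,0,0,0,6.2,-1],
    [0,0,0,0,0,6.2,-1],
    [0,0,0,0,0,6,-1],
  ],
  squeeze=40,
)

```text
clock: 1.4
position: [0.5258, -0.0413, 0.2194]
ee_rot: [0.0, 0.813, 0.583, 0.0]
contact_force: [-0.4, 0.5, -0.7]
width: 0.0852
gripper_force: 0.0
```

Run:
```python
from h import *
s=manip.get_state(); c=cal('wrist'); snap('wrist','w1'); print(s['position'],s['qpos'].round(3))
for l,z in [('short',.128),('tenoned',.01),('tenoned_top',.155),('short_mid',.069),('rung_a',.01),('rack',0)]:
    for r in finder.tip_of(l,'wrist')[:3]: print(l,round(r['p'],2),np.round(r['at'],0),np.round(onplane(c,r['at'],z if l!='short' else .01),3))
print('tcp px',proj(c,[.526,-.041,.128]))
```

```text
[ 0.52582224 -0.04127466  0.21940685] [-0.21   0.217  1.638  0.     1.287  0.116]
short 0.63 [321. 172.] [ 0.525 -0.043  0.01 ]
tenoned 0.38 [318. 229.] [ 0.502 -0.102  0.01 ]
tenoned_top 0.78 [321. 376.] [ 0.487 -0.156  0.155]
short_mid 0.56 [322. 186.] [ 0.526 -0.042  0.069]
short_mid 0.18 [319. 229.] [ 0.51  -0.08   0.069]
rung_a 0.9 [321. 232.] [ 0.504 -0.106  0.01 ]
rack 0.6 [322. 271.] [ 0.487 -0.157  0.   ]
tcp px [np.float64(322.0), np.float64(206.3)]
```

View pics/w1.png

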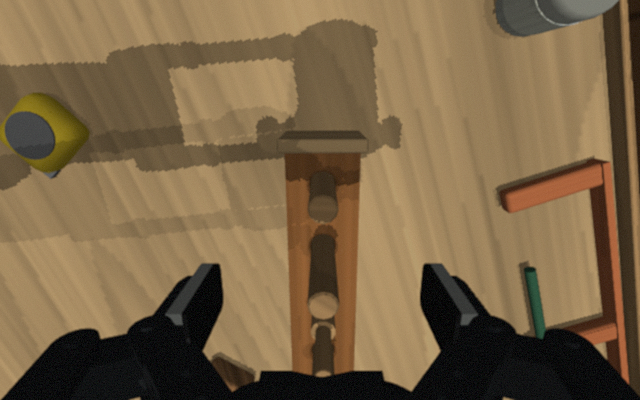

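Wrist view: the short rung's top is at (322,207), where I predicted it, and the finger gap straddles the rack row. I'll go down now.

>>> servo_tool(
  increments=[
    [0,0,3,0,0,0,-1],
    [0,0,3,0,0,0,-1],
    [0,0,3,0,0,0,-1],
    [0,0,2.5,0,0,0,-1],
    [0,0,1.4,0,0,0,-1],
  ],
)

```text
clock: 2.25
position: [0.5248, -0.0407, 0.0882]
ee_rot: [-0.001, 0.811, 0.585, -0.001]
contact_force: [-0.1, 0.1, -1.0]
width: 0.0859
gripper_force: 0.0
```

>>> servo_tool(
  increments=[
    [0,0,0,0,0,0,0],
    [0,0,0,0,0,0,0.5],
    [0,0,0,0,0,0,1],
    [0,0,0,0,0,0,1],
    [0,0,0,0,0,0,1],
  ],
)

```text
clock: 2.75
position: [0.5268, -0.0411, 0.0914]
ee_rot: [0.001, 0.811, 0.585, 0.001]
contact_force: [0.1, -0.3, 3.5]
width: 0.0209
gripper_force: 39.2
```

>>> servo_tool(
  increments=[
    [0,0,0,0,0,0,1],
    [0,0,0,0,0,0,1],
    [0,0,0,0,0,0,1],
    [0,0,0,0,0,0,1],
    [0,0,0,0,0,0,1],
  ],
)

```text
clock: 3.25
position: [0.5268, -0.0412, 0.0915]
ee_rot: [0.001, 0.811, 0.585, 0.001]
contact_force: [-0.4, 0.7, 6.8]
width: 0.0207
gripper_force: 39.4
```

Run:
```python
from h import *
s=manip.get_state(); print(s['position'],s['qpos'].round(4))
```

```text
[ 0.52681622 -0.0411663   0.09145227] [-0.2097  0.3335  1.8253  0.      0.9805  0.1114]
```

>>> servo_tool(
  increments=[
    [0,0,-2,0,0,0,1],
    [0,0,-4,0,0,0,1],
    [0,0,-5,0,0,0,1],
    [0,0,-5,0,0,0,1],
    [0,0,-4,0,0,0,1],
  ],
)

```text
clock: 3.75
position: [0.5262, -0.041, 0.2934]
ee_rot: [0.001, 0.811, 0.585, 0.001]
contact_force: [1.6, -0.9, -0.4]
width: 0.021
gripper_force: 39.9
```

Run:
```python
from h import *
s=manip.get_state(); print(s['position'],s['qpos'].round(4),s['width'])
c=cal('side'); snap('side','s2')
for r in finder.silhouettes('tray','side')[:1]:
    m=r['region'].astype(np.uint8); cs=max(cv2.findContours(m,0,2)[0],key=cv2.contourArea); h=cv2.convexHull(cs)
    a=cv2.approxPolyDP(h,6,True)[:,0]; print(r['p'],[(p.tolist(),onplane(c,p,.045).round(3).tolist(),onplane(c,p,0).round(3).tolist()) for p in a])
# planar model fit
from scipy.optimize import least_squares
D=[([-.121,.27583,1.50488,1.36071],(.57503,0,.23938)),([-.2097,.3335,1.8253,.9805],(.52682,-.04117,.09145)),([-.21,.217,1.638,1.287],(.52582,-.04127,.21941)),(s['qpos'][[0,1,2,4]],s['position'])]
def fk(p,q):
    L1,L2,T,h,d,a=p; q1,q2,q3,q5=q; A=q2+q3
    r=L1*np.sin(q2)+L2*np.sin(A)+a*np.cos(A)+T*np.sin(A+q5); z=h+L1*np.cos(q2)+L2*np.cos(A)-a*np.sin(A)+T*np.cos(A+q5)
    return np.array([r*np.cos(q1)-d*np.sin(q1),r*np.sin(q1)+d*np.cos(q1),z])
f=least_squares(lambda p:np.concatenate([fk(p,q)-x for q,x in D]+[1e-4*(p-np.array([.4,.4,.25,.2,.07,0]))]),[.4,.4,.25,.2,.07,0])
print(f.x.round(4),f.cost)
```

```text
[ 0.52621256 -0.04103025  0.2933573 ] [-0.2097  0.1763  1.506   0.      1.4565  0.1114] 0.0209773383905796
0.63 [([225, 141], [0.577, 0.426, 0.045], [0.598, 0.476, 0.0]), ([271, 165], [0.619, 0.252, 0.045], [0.643, 0.291, 0.0]), ([275, 176], [0.602, 0.21, 0.045], [0.625, 0.247, 0.0]), ([216, 230], [0.383, 0.159, 0.045], [0.392, 0.193, 0.0]), ([166, 198], [0.338, 0.337, 0.045], [0.345, 0.381, 0.0]), ([162, 187], [0.348, 0.38, 0.045], [0.356, 0.427, 0.0])]
[0.6292 0.4212 0.3239 0.1046 0.0694 0.0601] 3.37090786305551e-08
```

View pics/s2.png

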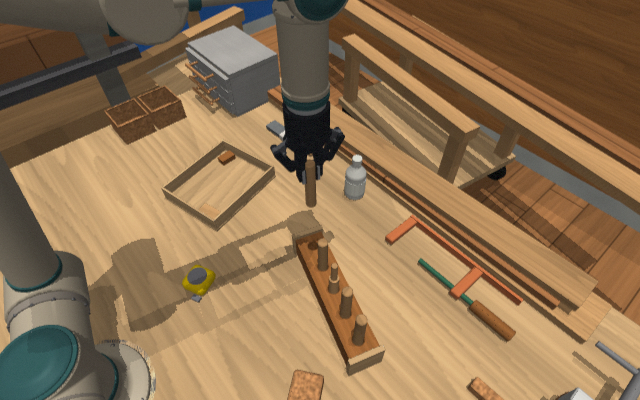

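The short rung is out and gripped, hanging plumb at (311,180). The tray's corners are at (162,187), (225,141), (275,176) and (216,230), with an offcut at (226,157). I'll carry it over the tray.

>>> servo_tool(
  increments=[
    [4.1,-1.7,0,0,0,0,1],
    [4.1,-1.7,0,0,0,0,1],
    [4.1,-1.7,0,0,0,0,1],
    [4.1,-1.7,0,0,0,0,1],
    [4.1,-1.7,0,0,0,0,1],
  ],
)

```text
clock: 4.35
position: [0.5091, 0.1818, 0.2892]
ee_rot: [-0.0, 0.811, 0.585, -0.001]
contact_force: [1.0, 0.2, 0.3]
width: 0.0209
gripper_force: 39.9
```

>>> servo_tool(
  increments=[
    [4.1,-1.7,0,0,0,0,1],
    [4.1,-1.7,0,0,0,0,1],
    [4.1,-1.7,0,0,0,0,1],
    [0,0,0,0,0,7.7,1],
    [0,0,0,0,0,7.7,1],
  ],
)

```text
clock: 4.85
position: [0.4995, 0.3146, 0.2885]
ee_rot: [-0.0, 0.883, 0.47, -0.001]
contact_force: [-0.2, 1.1, -0.6]
width: 0.0207
gripper_force: 39.9
```

>>> servo_tool(
  increments=[
    [0,0,0,0,0,7.7,1],
    [0,0,0,0,0,7.7,1],
    [0,0,0,0,0,7.7,1],
    [0,0,0,0,0,7.7,1],
    [0,0,0,0,0,7.7,1],
  ],
)

```text
clock: 5.35
position: [0.4999, 0.3129, 0.2888]
ee_rot: [0.0, 0.989, 0.151, -0.001]
contact_force: [-0.4, 0.4, 0.2]
width: 0.0207
gripper_force: 39.9
```

>>> servo_tool(
  increments=[
    [0,0,0,0,0,7.7,1],
    [0,0,0,0,-5,0,1],
    [0,0,0,0,-5,0,1],
    [0,0,0,0,-5,0,1],
    [0,0,0,0,-5,0,1],
  ],
)

```text
clock: 5.85
position: [0.5003, 0.313, 0.2895]
ee_rot: [0.015, 0.981, 0.086, -0.175]
contact_force: [0.3, 0.9, -0.9]
width: 0.0206
gripper_force: 39.9
```

```bash
cat >> h.py <<'E'
from scipy.spatial.transform import Rotation as R
def st():
    s=manip.get_state(); M=R.from_quat(np.array(s['ee_rot'])[[1,2,3,0]]).as_matrix()
    print(s['clock'],'pos',s['position'].round(4),'q',s['qpos'].round(3),'w',round(s['width'],4),'g',round(s['gripper_force'],1)); print(M.round(3)); return s,M
E
python3 -c "
from h import *
st()"
```

```text
5.85 pos [0.5003 0.313  0.2895] q [0.395 0.468 1.138 0.079 1.881 1.803] w 0.0206 g 39.9
[[ 0.924  0.174 -0.341]
 [ 0.163 -0.985 -0.06 ]
 [-0.346  0.    -0.938]]
```

>>> servo_tool(
  increments=[
    [0,0,0,0,-5,0,1],
    [0,0,0,0,-5,0,1],
    [0,0,0,0,-5,0,1],
    [0,0,0,0,-5,0,1],
    [0,0,0,0,-5,0,1],
  ],
)

```text
clock: 6.35
position: [0.5007, 0.3131, 0.289]
ee_rot: [0.034, 0.92, 0.08, -0.383]
contact_force: [-0.3, -0.2, -0.9]
width: 0.0209
gripper_force: 39.9
```

>>> servo_tool(
  increments=[
    [0,0,0,0,-5,0,1],
    [0,0,0,0,-5,0,1],
    [0,0,0,0,-5,0,1],
    [0,0,0,0,0,0,1],
    [0,0,0,0,0,0,1],
  ],
)

```text
clock: 6.85
position: [0.5007, 0.3132, 0.2888]
ee_rot: [0.044, 0.863, 0.075, -0.499]
contact_force: [0.4, -0.2, -0.2]
width: 0.0208
gripper_force: 40.0
```

Run:
```python
from h import *
s,M=st()
a=snap('scene','a');b=snap('side','b');cv2.imwrite('pics/t1.png',np.vstack([a[40:340,120:520],b[40:340,120:520]])[:,:,::-1])
for n in ['scene','side']:
  c=cal(n)
  for r in finder.tip_of('tray',n)[:1]+finder.tip_of('short_mid',n)[:1]+finder.tip_of('short',n)[:1]: print(n,r['p'],np.round(r['at']),onplane(c,r['at'],0).round(3))
  P=s['position']; z=M[:,2]; print('pred foot',proj(c,P+.081*z),'mid',proj(c,P+.022*z))
  ct=np.array([.485,.305]); X=np.array([.985,.174]);Y=np.array([-.174,.985])
  print('pred corners',[proj(c,[*(ct+i*.12*X+j*.1*Y),.045]) for i,j in [(-1,-1),(-1,1),(1,1),(1,-1)]])
```

```text
6.85 pos [0.5007 0.3132 0.2888] q [0.349 0.835 0.814 0.261 2.519 1.873] w 0.0208 g 40.0
[[ 0.492  0.173 -0.853]
 [ 0.086 -0.985 -0.15 ]
 [-0.867  0.    -0.499]]
scene 0.9 [367. 160.] [0.481 0.312 0.   ]
scene 0.8 [375.  63.] [0.127 0.73  0.   ]
scene 0.74 [353.  66.] [0.09  0.658 0.   ]
pred foot [np.float64(354.4), np.float64(69.7)] mid [np.float64(373.7), np.float64(64.3)]
pred corners [[np.float64(306.8), np.float64(150.3)], [np.float64(350.9), np.float64(115.7)], [np.float64(426.7), np.float64(146.4)], [np.float64(386.0), np.float64(187.7)]]
side 0.72 [221. 186.] [0.485 0.319 0.   ]
side 0.83 [194. 108.] [0.608 0.694 0.   ]
side 0.57 [179. 126.] [0.523 0.639 0.   ]
pred foot [np.float64(183.1), np.float64(129.1)] mid [np.float64(197.3), np.float64(107.9)]
pred corners [[np.float64(210.9), np.float64(223.1)], [np.float64(162.0), np.float64(186.2)], [np.float64(227.9), np.float64(139.9)], [np.float64(276.5), np.float64(169.4)]]
```

View pics/t1.png

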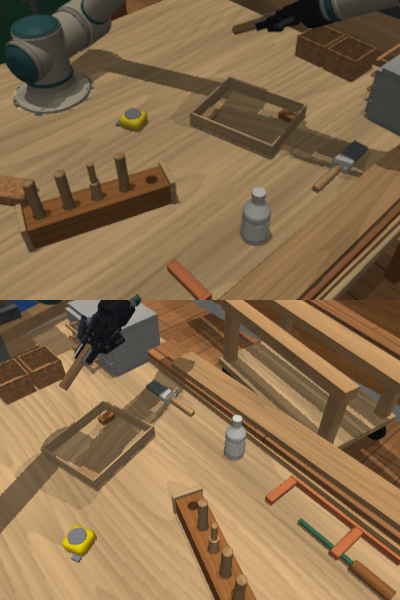

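The scene crop shows the rung tilted 60° above the tray, and the empty hole in the rack. The other four rungs and the glue bottle are undisturbed. I'll lower it into the tray.

>>> servo_tool(
  increments=[
    [3.47,0,2,0,0,0,1],
    [3.47,0,2,0,0,0,1],
    [3.47,0,2,0,0,0,1],
    [3.47,0,2,0,0,0,1],
    [2.6,0,1.5,0,0,0,1],
  ],
)

```text
clock: 7.75
position: [0.5002, 0.313, 0.0979]
ee_rot: [0.044, 0.863, 0.075, -0.498]
contact_force: [-0.0, 0.4, 0.1]
width: 0.021
gripper_force: 40.0
```

>>> servo_tool(
  increments=[
    [0,0,0,0,0,0,1],
    [0,0,0,0,0,0,1],
    [0,0,0,0,0,0,1],
    [0,0,0,0,0,0,1],
    [0,0,0,0,0,0,1],
  ],
)

```text
clock: 8.25
position: [0.5011, 0.3134, 0.1016]
ee_rot: [0.043, 0.863, 0.076, -0.497]
contact_force: [0.9, 0.4, -1.0]
width: 0.0207
gripper_force: 40.0
```

Run:
```python
from h import *
s,M=st()
a=snap('scene','a2');b=snap('side','b2');cv2.imwrite('pics/t2.png',cv2.resize(np.hstack([a[60:260,250:450],b[60:260,120:320]])[:,:,::-1],(800,400)))
```

```text
8.25 pos [0.5011 0.3134 0.1016] q [0.349 0.96  1.004 0.188 2.206 1.771] w 0.0207 g 40.0
[[ 0.495  0.174 -0.851]
 [ 0.088 -0.985 -0.15 ]
 [-0.864 -0.001 -0.503]]
```

View pics/t2.png

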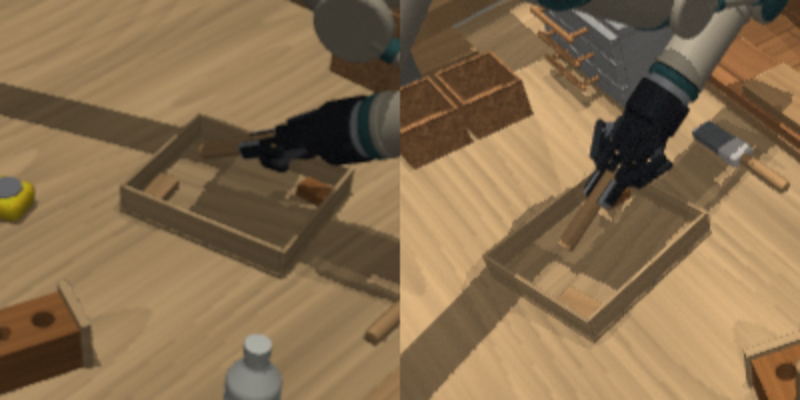

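Both crops show the rung over the tray's interior, clear of the two offcuts and the walls. I'll lower it until the foot touches.

>>> servo_tool(
  increments=[
    [0.86,0,0.5,0,0,0,1],
    [0.86,0,0.5,0,0,0,1],
    [0.86,0,0.5,0,0,0,1],
    [0.86,0,0.5,0,0,0,1],
    [0,0,0,0,0,0,1],
  ],
  squeeze=20,
)

```text
clock: 8.85
position: [0.4999, 0.3129, 0.0581]
ee_rot: [0.044, 0.862, 0.075, -0.499]
contact_force: [0.1, -0.4, -0.9]
width: 0.0206
gripper_force: 40.0
```

>>> servo_tool(
  increments=[
    [0.26,0,0.15,0,0,0,1],
    [0.26,0,0.15,0,0,0,1],
    [0.26,0,0.15,0,0,0,1],
    [0,0,0,0,0,0,1],
    [0,0,0,0,0,0,1],
  ],
)

```text
clock: 9.35
position: [0.5004, 0.3131, 0.053]
ee_rot: [0.043, 0.862, 0.076, -0.499]
contact_force: [2.3, 0.3, 5.8]
width: 0.0208
gripper_force: 40.4
```

>>> servo_tool(
  increments=[
    [0.26,0,0.15,0,0,0,1],
    [0,0,0,0,0,0,1],
    [0.26,0,0.15,0,0,0,1],
    [0,0,0,0,0,0,1],
    [0,0,0,0,0,0,1],
  ],
)

```text
clock: 9.85
position: [0.5007, 0.313, 0.0475]
ee_rot: [0.043, 0.863, 0.076, -0.498]
contact_force: [4.2, 0.8, 6.6]
width: 0.0209
gripper_force: 40.9
```

>>> servo_tool(
  increments=[
    [0.26,0,0.15,0,0,0,1],
    [0,0,0,0,0,0,1],
    [0.26,0,0.15,0,0,0,1],
    [0,0,0,0,0,0,1],
    [0,0,0,0,0,0,1],
  ],
)

```text
clock: 10.35
position: [0.5006, 0.3131, 0.0415]
ee_rot: [0.043, 0.862, 0.076, -0.499]
contact_force: [2.7, 0.8, 7.7]
width: 0.0208
gripper_force: 41.1
```

>>> servo_tool(
  increments=[
    [0.26,0,0.15,0,0,0,1],
    [0,0,0,0,0,0,0.4],
    [0,0,0,0,0,0,0.2],
    [0,0,0,0,0,0,0],
    [0,0,0,0,0,0,-0.2],
  ],
)

```text
clock: 10.85
position: [0.5005, 0.3132, 0.036]
ee_rot: [0.044, 0.863, 0.075, -0.498]
contact_force: [0.1, 0.7, 0.3]
width: 0.0516
gripper_force: 0.0
```

>>> servo_tool(
  increments=[
    [0,0,0,0,0,0,-0.3],
    [0,0,0,0,0,0,-0.3],
    [0,0,-1,0,0,0,-0.3],
    [0,0,-2,0,0,0,-0.3],
    [0,0,-3,0,0,0,-0.3],
  ],
)

```text
clock: 11.35
position: [0.5512, 0.3222, 0.0665]
ee_rot: [0.044, 0.862, 0.075, -0.499]
contact_force: [0.3, -0.1, -0.4]
width: 0.0554
gripper_force: 0.0
```

>>> servo_tool(
  increments=[
    [-2.6,0,-1.5,0,0,0,-0.5],
    [-3.5,0,-2,0,0,0,-0.8],
    [-3.5,0,-2,0,0,0,-1],
    [-3.5,0,-2,0,0,0,-1],
    [0,0,0,0,0,0,-1],
  ],
)

```text
clock: 11.85
position: [0.5517, 0.3221, 0.2237]
ee_rot: [0.043, 0.865, 0.077, -0.494]
contact_force: [-0.2, -0.6, 0.0]
width: 0.0855
gripper_force: 0.0
```

Run:
```python
from h import *
s,M=st()
a=snap('scene','a3');cs=cal('scene')
for r in finder.tip_of('short_mid','scene')[:2]+finder.tip_of('short','scene')[:2]: print(r['p'],np.round(r['at']),onplane(cs,r['at'],.017).round(3))
b=snap('side','b3');c=cal('side')
for r in finder.tip_of('short_mid','side')[:1]+finder.tip_of('short','side')[:1]: print(r['p'],np.round(r['at']),onplane(c,r['at'],.017).round(3))
for n,c in [('scene',cs),('side',c)]:
  for r in finder.tip_of('tenoned_top',n)[:1]: print('tt',r['p'],r['at'],onplane(c,r['at'],.155).round(4))
cv2.imwrite('pics/t3.png',cv2.resize(np.hstack([a[60:260,250:450],b[60:260,120:320]])[:,:,::-1],(800,400)))
```

```text
11.85 pos [0.5517 0.3221 0.2237] q [0.34  0.959 0.691 0.242 2.509 1.85 ] w 0.0855 g 0.0
[[ 0.5    0.175 -0.848]
 [ 0.091 -0.985 -0.149]
 [-0.861 -0.002 -0.508]]
0.85 [369. 156.] [0.487 0.312 0.017]
0.69 [346. 146.] [0.416 0.299 0.017]
0.46 [213. 202.] [ 0.353 -0.088  0.017]
0.9 [218. 181.] [0.484 0.325 0.017]
0.59 [202. 195.] [0.422 0.31  0.017]
tt 0.55 [212.2, 203.8] [ 0.4956 -0.1527  0.155 ]
tt 0.65 [331.6, 263.4] [ 0.4877 -0.1482  0.155 ]
```

View pics/t3.png

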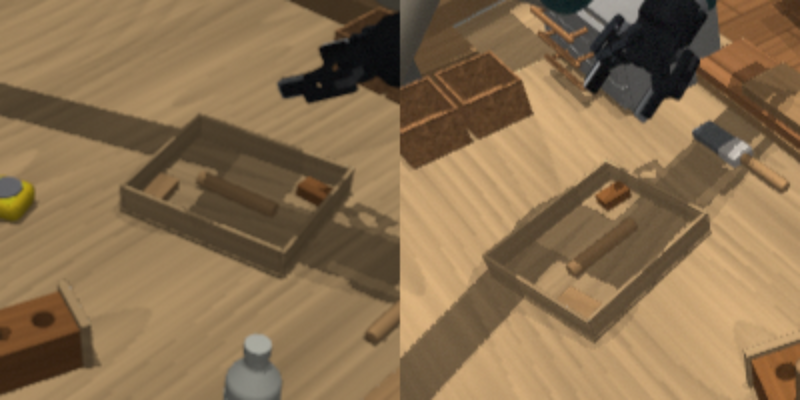

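The short rung is lying flat in the tray, from about (200,178) to (275,212) in the left half of the crop, and it is released. Next I'll bring the tool upright and go to the tenoned rung.

>>> servo_tool(
  increments=[
    [0,0,0,0,7.5,0,-1],
    [0,0,0,0,7.5,0,-1],
    [0,0,0,0,7.5,0,-1],
    [0,0,0,0,7.5,0,-1],
    [0,0,0,0,7.5,0,-1],
  ],
)

```text
clock: 12.75
position: [0.5515, 0.322, 0.2171]
ee_rot: [0.017, 0.978, 0.085, -0.192]
contact_force: [-0.4, 0.6, 0.2]
width: 0.0855
gripper_force: 0.0
```

>>> servo_tool(
  increments=[
    [0,0,0,0,7.5,0,-1],
    [0,0,0,0,7.5,0,-1],
    [0,0,0,0,7,0,-1],
    [0,0,0,0,0,-7.7,-1],
    [0,0,0,0,0,-7.7,-1],
  ],
)

```text
clock: 13.25
position: [0.5492, 0.3217, 0.2174]
ee_rot: [-0.0, 0.975, 0.223, -0.005]
contact_force: [0.6, -0.1, 0.7]
width: 0.0855
gripper_force: 0.0
```

>>> servo_tool(
  increments=[
    [0,0,0,0,0,-7.7,-1],
    [0,0,0,0,0,-7.7,-1],
    [0,0,0,0,0,-7.7,-1],
    [0,0,0,0,0,-7.7,-1],
    [0,0,0,0,0,-7.7,-1],
  ],
)

```text
clock: 13.75
position: [0.5506, 0.3219, 0.2164]
ee_rot: [-0.002, 0.847, 0.532, -0.005]
contact_force: [0.1, 0.4, -0.2]
width: 0.0853
gripper_force: 0.0
```

Run:
```python
from h import *
s,M=st()
Z=M[:,2]; print('fix rotvec deg', np.degrees(M.T@np.cross(Z,[0,0,-1])).round(2))
```

```text
13.75 pos [0.5506 0.3219 0.2164] q [0.419 0.388 1.392 0.002 1.372 0.868] w 0.0853 g 0.0
[[ 0.435  0.9   -0.01 ]
 [ 0.9   -0.435 -0.002]
 [-0.007 -0.008 -1.   ]]
fix rotvec deg [-0.48  0.38 -0.  ]
```

>>> servo_tool(
  increments=[
    [0,0,-1,-0.5,0.4,-7.4,-1],
    [-4.3,0.83,-1,0,0,0,-1],
    [-4.3,0.83,0,0,0,0,-1],
    [-4.3,0.83,0,0,0,0,-1],
    [-4.3,0.83,0,0,0,0,-1],
  ],
)

```text
clock: 14.25
position: [0.5265, 0.1471, 0.2364]
ee_rot: [-0.0, 0.812, 0.583, 0.001]
contact_force: [1.3, -0.3, 0.5]
width: 0.0854
gripper_force: 0.0
```

>>> servo_tool(
  increments=[
    [-4.3,0.83,0,0,0,0,-1],
    [-4.3,0.83,0,0,0,0,-1],
    [-4.3,0.83,0,0,0,0,-1],
    [-4.3,0.83,0,0,0,0,-1],
    [-4.3,0.83,0,0,0,0,-1],
  ],
)

```text
clock: 14.75
position: [0.4969, -0.0699, 0.2361]
ee_rot: [-0.001, 0.813, 0.583, 0.001]
contact_force: [0.8, -0.8, -0.2]
width: 0.0853
gripper_force: 0.0
```

>>> servo_tool(
  increments=[
    [-4.3,0.83,0,0,0,0,-1],
    [0,0,0,0,0,0,-1],
    [0,0,0,0,0,0,-1],
    [0,0,0,0,0,0,-1],
    [0,0,0,0,0,0,-1],
  ],
)

```text
clock: 15.25
position: [0.492, -0.1105, 0.2363]
ee_rot: [-0.0, 0.812, 0.584, 0.001]
contact_force: [0.9, -0.8, -0.0]
width: 0.0852
gripper_force: 0.0
```

Run:
```python
from h import *
s,M=st(); c=cal('wrist'); snap('wrist','w2')
for l,z in [('tenoned_top',.155),('tenoned',.01),('rack',0)]:
    for r in finder.tip_of(l,'wrist')[:2]:
        p=onplane(c,r['at'],z); print(l,round(r['p'],2),np.round(r['at'],0),p.round(4),'tool cm',(M.T@(p-s['position'])*100).round(2))
```

```text
15.25 pos [ 0.492  -0.1105  0.2363] q [-0.361  0.17   1.655  0.003  1.315 -0.037] w 0.0852 g 0.0
[[ 0.319  0.948  0.002]
 [ 0.948 -0.319  0.002]
 [ 0.003  0.001 -1.   ]]
tenoned_top 0.9 [334. 271.] [ 0.4861 -0.1555  0.155 ] tool cm [-4.48  0.87  8.11]
tenoned 0.62 [334. 208.] [ 0.4901 -0.1586  0.01  ] tool cm [-4.68  1.34 22.61]
rack 0.69 [332. 206.] [ 0.4886 -0.1588  0.    ] tool cm [-4.75  1.2  23.61]
```

View pics/w2.png

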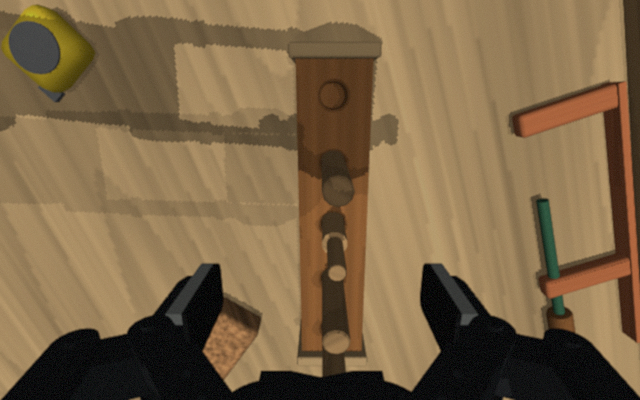

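The tenon end is at (336,271), centred between neighbours at (338,188) and (336,340). I'll move over it, go down and grip the tenon.

>>> servo_tool(
  increments=[
    [-2.2,0.5,0,0,0,0,-1],
    [-2.3,0.5,0,0,0,0,-1],
    [0,0,0,0,0,0,-1],
    [0,0,3,0,0,0,-1],
    [0,0,3,0,0,0,-1],
  ],
)

```text
clock: 15.95
position: [0.488, -0.1571, 0.1766]
ee_rot: [0.001, 0.813, 0.583, 0.002]
contact_force: [-0.2, 0.2, -1.1]
width: 0.0854
gripper_force: 0.0
```

>>> servo_tool(
  increments=[
    [0,0,3,0,0,0,-1],
    [0,0,1.7,0,0,0,-1],
    [0,0,0.8,0,0,0,-1],
    [0,0,0,0,0,0,-1],
    [0,0,0,0,0,0,-1],
  ],
)

```text
clock: 16.45
position: [0.488, -0.1574, 0.1222]
ee_rot: [0.001, 0.812, 0.583, 0.002]
contact_force: [0.3, -0.3, -0.1]
width: 0.0852
gripper_force: 0.0
```

>>> servo_tool(
  increments=[
    [0,0,0,0,0,0,0],
    [0,0,0,0,0,0,0.5],
    [0,0,0,0,0,0,1],
    [0,0,0,0,0,0,1],
    [0,0,0,0,0,0,1],
  ],
  squeeze=60,
)

```text
clock: 16.95
position: [0.4873, -0.1576, 0.1215]
ee_rot: [0.0, 0.813, 0.583, 0.001]
contact_force: [0.3, -0.2, 7.5]
width: 0.0125
gripper_force: 30.3
```

>>> servo_tool(
  increments=[
    [0,0,0,0,0,0,1],
    [0,0,0,0,0,0,1],
    [0,0,0,0,0,0,1],
    [0,0,0,0,0,0,1],
    [0,0,0,0,0,0,1],
  ],
)

```text
clock: 17.45
position: [0.4875, -0.1576, 0.1216]
ee_rot: [0.0, 0.813, 0.583, 0.002]
contact_force: [-0.1, -0.4, 4.0]
width: 0.0118
gripper_force: 58.4
```

>>> servo_tool(
  increments=[
    [0,0,-2,0,0,0,1],
    [0,0,-3,0,0,0,1],
    [0,0,-4,0,0,0,1],
    [0,0,-4,0,0,0,1],
    [0,0,-4,0,0,0,1],
  ],
)

```text
clock: 17.95
position: [0.4863, -0.1574, 0.2921]
ee_rot: [-0.001, 0.813, 0.583, 0.001]
contact_force: [0.2, 0.3, 0.1]
width: 0.0117
gripper_force: 58.8
```

>>> servo_tool(
  increments=[
    [0,0,-4,0,0,0,1],
    [0,0,-4,0,0,0,1],
    [0,0,-4,0,0,0,1],
    [0,0,0,0,0,0,1],
    [0,0,0,0,0,0,1],
  ],
)

```text
clock: 18.45
position: [0.4867, -0.158, 0.4113]
ee_rot: [0.0, 0.813, 0.583, 0.002]
contact_force: [-0.8, 0.3, -0.6]
width: 0.0121
gripper_force: 58.9
```

Run:
```python
from h import *
s,M=st()
```

```text
18.45 pos [ 0.4867 -0.158   0.4113] q [-0.452  0.129  1.284  0.002  1.727 -0.125] w 0.0121 g 58.9
[[ 0.321  0.947  0.003]
 [ 0.947 -0.321  0.001]
 [ 0.002  0.002 -1.   ]]
```

>>> servo_tool(
  increments=[
    [0,0,0,-4,0,0,1],
    [0,0,0,-6,0,0,1],
    [0,0,0,-6,0,0,1],
    [0,0,0,-6,0,0,1],
    [0,0,0,-6,0,0,1],
  ],
)

```text
clock: 18.95
position: [0.4857, -0.1574, 0.4086]
ee_rot: [0.196, 0.789, 0.565, 0.142]
contact_force: [0.7, 0.3, -0.5]
width: 0.0119
gripper_force: 58.8
```

>>> servo_tool(
  increments=[
    [0,0,0,-6,0,0,1],
    [0,0,0,-6,0,0,1],
    [0,0,0,-6,0,0,1],
    [0,0,0,-6,0,0,1],
    [0,0,0,-6,0,0,1],
  ],
)

```text
clock: 19.45
position: [0.4851, -0.1573, 0.4081]
ee_rot: [0.394, 0.711, 0.509, 0.283]
contact_force: [2.3, 1.5, -0.3]
width: 0.0118
gripper_force: 58.8
```

>>> servo_tool(
  increments=[
    [0,0,0,-4,0,0,1],
    [0,0,0,0,0,0,1],
    [0,0,0,0,0,0,1],
    [0,0,0,0,0,0,1],
    [0,0,0,0,0,0,1],
  ],
)

```text
clock: 19.95
position: [0.4874, -0.1583, 0.4122]
ee_rot: [0.419, 0.696, 0.499, 0.301]
contact_force: [-0.0, 0.5, -1.8]
width: 0.0118
gripper_force: 58.8
```

Run:
```python
from h import *
s,M=st()
a=snap('scene','a4');b=snap('side','b4');cv2.imwrite('pics/t4.png',cv2.resize(np.vstack([a,b])[:,:,::-1],(480,600)))
for n in ['scene','side']:
  c=cal(n)
  for l in ['tenoned_foot','tenoned_top']:
    for r in finder.tip_of(l,n)[:1]: print(n,l,r['p'],np.round(r['at']))
  P=s['position']; z=M[:,2]; print('pred foot',proj(c,P+.1116*z),'top',proj(c,P-.0334*z))
```

```text
19.95 pos [ 0.4874 -0.1583  0.4122] q [-0.656 -0.345  2.135  0.806  0.409 -0.921] w 0.0118 g 58.8
[[ 0.32   0.443  0.838]
 [ 0.947 -0.151 -0.282]
 [ 0.001  0.884 -0.468]]
scene tenoned_foot 0.61 [201. 149.]
pred foot [np.float64(198.7), np.float64(146.7)] top [np.float64(171.9), np.float64(67.4)]
side tenoned_foot 0.82 [392. 180.]
side tenoned_top 0.91 [319. 170.]
pred foot [np.float64(392.5), np.float64(181.9)] top [np.float64(319.5), np.float64(175.3)]
```

View pics/t4.png

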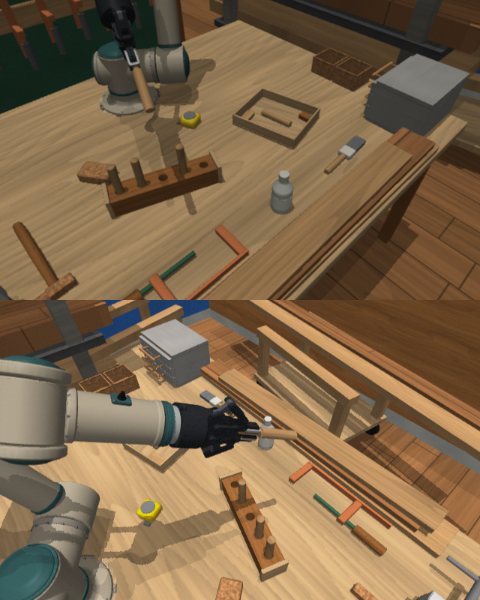

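The two views show the tenoned rung gripped in the air, leaning about 62° with its foot at about 0.36 m. Three sound rungs are still in their holes, the short one is in the tray, and the glue bottle is upright. I'll hand it in.

```bash
python3 -c "
from h import *
print(manip.sign_off())"
```

```text
the job is handed in; nothing more can be done
None
```

The job is handed in: the short rung was set down and released in the offcut tray, and the tenoned rung is held in the air about 62° from upright, well above the three sound rungs still in the rack; the glue bottle is still standing.

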